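# Load the sterilising drawer with stirring rods

## Robot

A 6-joint arm with a two-finger parallel gripper is mounted at the origin on the work surface. World frame = base frame: x ahead of the robot, y to its left, z up, the work surface at z = 0. Lengths are in mm, angles in rad, forces in N, time in s.
With the tool pointing down it reaches from about 275 to 750 mm from the base axis. Payload 10.2 kg.
Tool frame: the origin (TCP) lies midway between the tips of the shut fingers; the grasp point (between the pads) lies 19 mm behind it; z points along the fingers, y is the direction in which the jaws open and shut (so a half turn about z gives the same grasp; the last joint's range is limited). The gripper opens to 85 mm and grips with 20 to 120 N. Pads are 22 mm wide; open, the fingers measure 114 mm over their backs; the gripper's body (76 mm by 85 mm) begins 54 mm behind the grasp point. The pads swing forward as they close: fully open they stand 13 mm farther back than shut.
Start: joints at [0.879, 0.313, 1.498, -0, 1.331, -0.223], TCP at [237.216, 468.358, 231.294] pointing down, gripper open.
Joint ranges: [-2.94, 2.94], [-0.97, 2.17], [0.19, 2.56], [-1.23, 4.37], [0.02, 3.11], [-2.88, 2.88]. Speed limits (rad/s): [2.39, 2.39, 3.01, 3.14, 3.14, 3.14].

## Interface

Orientations are given as a unit quaternion [w, x, y, z].
In Python, from rig import sense, capture, finish_job, search_frame, trace gives the robot as it stands.
- The arm moves only by the tool arm_command, never from a script. Its argument "steps" is one flat list of numbers, 5 for each row, row after row: the shift along the world's x, y, z in units of 50 mm (1.0 is 50 mm), then the turn about the world's z in units of 5 degrees (1.0 is 5 degrees), then the opening in per cent of the stroke, from 0 (shut) to 100 (fully open). In form: [dx, dy, dz, twist, fingers, dx, dy, dz, twist, fingers, ...]. A call has 1 to 5 rows; each row shifts and turns the commanded pose from where the row before left it; what a row does not reach is not made up. A row lasts 1/8 s, in which the tool goes at most 62.5 mm and 10.7 degrees, less where a joint would pass 70% of its speed; a pose out of reach is approached as far as the arm can. A call is refused whole if a number of a shift passes 1 or a number of a turn 1, either way. A call with a gripper value outside its range is refused whole. The fingers move at their own pace and stop on an object; "grip_force" is the grip in N (left out, the last holds). Time passes only in rows, so rows that do not move let the fingers close. It gives the time, the measured TCP pose, the force and the opening at its end, in the units of the state.
- sense(): the state, without advancing time (a new reading comes with each control period).
- capture(name): name is "scene" or "side" or "wrist"; returns a dict with "frame" (480x640x3 uint8, blue, green, red), "fov_y" (degrees; the focal length in pixels is half the picture's height over the tangent of half this angle, whatever the lens; pixels are square), "cx", "cy" (the principal point, pixels), "extrinsics" (4x4, takes a point from world to camera coordinates). Camera axes: x right, y down, z forward; pixel columns grow to the right and rows downward; lengths in mm; the calibration is good to about 2 mm. A picture is of the moment at which its call begins. There is no depth.
- finish_job(): hands the job in, once; it reports no verdict.
Trained networks look in a picture, given as the dict that the camera call returned (one of the last four; its "shot" number tells which), for a name from the list of things; names that differ only in an ending like _2 or _b are one class to them, and where a whole thing is asked for, a point or a joint stands for the part that bears it (a point fixed in the world has none). Each returns a list of dicts, best first, with "score" (0 to 1); they miss things now and then, are a little off and sometimes report something else, mostly with a low value. They report only what shows in the picture. A call takes as long as a camera call.
- search_frame(picture, target): "point" ([x, y, z] in mm, in world coordinates, good to about 4 mm: the middle of the surface that is visible of it).
- trace(picture, target): "mask" (480x640 bool, what is visible of it).
The state is a dict: "time_s": time; "joints": joint angles; "dq": joint speeds; "tau": joint torques, N m; "eef_pos": TCP position; "ee_rot": TCP orientation; "force": force on the tool from outside, world axes, zero at the start; "wrist_torque": the same for the moment, N m; "grip_width": opening from 0.0 (shut) to 1.0 (fully open).
Only numpy, scipy, OpenCV 4.12 (cv2) and the standard library are available. Lean on these libraries where they do the work, as an engineer would, in place of code of your own. Each camera call takes 0.05 s, during which the arm holds its last target. There are 200 camera calls.

## Task

Press the black button on the roof of the grey sterilising cabinet and let its drawer spring fully out by itself, without holding or pulling it. Then drop every stirring rod from the draining block upright into the cells of the drawer, one per cell and down to the bottom, and push the drawer shut until it latches. Leave the beaker, the bottle and the dishes alone.

Things in the scene. Friction and masses are not known exactly. Their poses are not given: they have to be found in the camera images.
- drawer_row (a point): Centre of the row of six cells in the drawer of the grey sterilising cabinet, level with the cells' mouths (90 mm above the bench); it rides with the drawer. x points into the cabinet (the drawer slides out along -x, roughly towards the robot), y along the row, z up. The cells are square, 20 mm inside, 80 mm deep, in one straight row along y at -70, -42, -14, +14, +42 and +70 mm from this point, in a green plastic block; each holds one rod.
- drawer_front (a point): Point on the outer face of the drawer's front panel (green tinted, 210 mm wide, flat, no handle, 14 mm thick, bottom 8 mm and top 140 mm above the bench), in the middle of its width, 120 mm above the bench; it lies 30 mm in front (-x) of the cell row. Same axes as the row. Shut, the panel stands just before the cabinet's front, its face 20 mm ahead of it.
- drawer (a joint): How far the sprung drawer is out, in m: about 0.001 when latched shut, 0.080 fully out. A spring always drives it out (about 6 N shut, 2.5 N fully out), slowed by a damper. It latches by itself when pushed in to 0 or up to 6 mm beyond (-0.006, the end stop); pushing takes up to about 12 N. If not pushed far enough it springs out again.
- button_top (a point): Centre of the top face of the round black release button (30 mm across) on the cabinet's roof, 164 mm above the bench and 14 mm above the roof; the roof is 150 mm above the bench. The cabinet is 210 mm wide and 155 mm deep, its front face 60 mm in front (-x) of the button, which sits in the middle of the width. Same axes as the cabinet: x to the back.
- button (a joint): How far the release button is pressed down, in m: 0 at rest, 0.011 fully down. Sprung, about 2 N to start and 6 N fully down; the latch lets go at about 0.006. Pushing the drawer home also dips the button by itself for a moment as the latch snaps in.
- rack_top (a point): Centre of the top face of the loose grey plastic draining block (96 mm along its x, 116 mm along its y, 60 mm high, 0.5 kg). Six square holes of 16 mm, 50 mm deep: two rows at x = -28 and +28 mm, in each at y = -36, 0 and +36 mm. The wet rods stand in these holes.
- rod1_mid (a point): Middle (half-way along) of a plain white plastic stirring rod, round, 12 mm thick and 120 mm long, 40 g, z along its length; both ends alike. It starts standing in a hole of the draining block with its top 130 mm above the bench. Four to six of the six rods are there in any one start; absent ones give None.
- rod2_mid (a point): Middle (half-way along) of a plain white plastic stirring rod, round, 12 mm thick and 120 mm long, 40 g, z along its length; both ends alike. It starts standing in a hole of the draining block with its top 130 mm above the bench. Four to six of the six rods are there in any one start; absent ones give None.
- rod3_mid (a point): Middle (half-way along) of a plain white plastic stirring rod, round, 12 mm thick and 120 mm long, 40 g, z along its length; both ends alike. It starts standing in a hole of the draining block with its top 130 mm above the bench. Four to six of the six rods are there in any one start; absent ones give None.
- rod4_mid (a point): Middle (half-way along) of a plain white plastic stirring rod, round, 12 mm thick and 120 mm long, 40 g, z along its length; both ends alike. It starts standing in a hole of the draining block with its top 130 mm above the bench. Four to six of the six rods are there in any one start; absent ones give None.
- rod5_mid (a point): Middle (half-way along) of a plain white plastic stirring rod, round, 12 mm thick and 120 mm long, 40 g, z along its length; both ends alike. It starts standing in a hole of the draining block with its top 130 mm above the bench. Four to six of the six rods are there in any one start; absent ones give None.
- rod6_mid (a point): Middle (half-way along) of a plain white plastic stirring rod, round, 12 mm thick and 120 mm long, 40 g, z along its length; both ends alike. It starts standing in a hole of the draining block with its top 130 mm above the bench. Four to six of the six rods are there in any one start; absent ones give None.
- beaker: Bystander, to be left alone: glass beaker, 70 mm wide, 90 mm high; origin at the centre of its underside.
- bottle: Bystander, to be left alone: amber bottle, 60 mm wide, 150 mm high; origin at the centre of its underside.
- dishes: Bystander, to be left alone: stack of clear dishes, 90 mm wide, 30 mm high; origin at the centre of its underside.

How it is judged:
By the outcome, as a careful person would: the job done as asked, in the order asked, and still so for the second after the job is handed in, with the robot touching nothing.
Of rod1, rod2, rod3, rod4, rod5, rod6 only 4 to 6 are there at a start; the rules pass over those that are not, and their reading is None.
At some moment in a run one of rack may be knocked a few centimetres aside while the robot is not near it.
It also fails if it takes over 208 s, if anything falls off the work surface, if the arm or the gripper's body presses on something with over 40 N, if the wrist force passes 120 N, or if a joint passes its speed limit or range.

## Working session

There is one attempt and no reset: what is moved stays moved. The work goes in short steps, Python scripts to look and compute and a tool call to move; the robot and the scene stay as the last step left them, time stands still between calls to the robot, and variables do not carry over. Pictures are saved under pics/ and viewed, on a budget of 14 in all, crops included, one or two more only if the job needs it, and the job is handed in when it is done.

Besides the shell and the picture viewer there is one more tool, called after "Emit:" as name(argument=value, ...), one argument or row to a line, values as JSON. arm_command: Moves the arm, as the interface text tells. Its arguments: {"type":"object","properties":{"steps":{"type":"array"},"grip_force":{"type":"number"}},"required":["steps"]}

```bash
mkdir -p pics; cat > h.py <<'E'
import numpy as np, cv2
from rig import *
def K(c):
    f=240/np.tan(np.radians(c["fov_y"])/2); return f,c["cx"],c["cy"]
def proj(c,p):
    f,cx,cy=K(c); q=c["extrinsics"]@np.append(p,1.); return np.array([cx+f*q[0]/q[2],cy+f*q[1]/q[2]])
def atz(c,uv,z):
    f,cx,cy=K(c); E=c["extrinsics"]; R=E[:3,:3]; o=-R.T@E[:3,3]
    d=R.T@np.array([(uv[0]-cx)/f,(uv[1]-cy)/f,1]); return o+d*(z-o[2])/d[2]
E
python3 - <<'E'
from h import *
s=sense(); print({k:np.round(v,3) for k,v in s.items()})
ims=[]
for n in("scene","side"):
    c=capture(n); ims.append(c["frame"]); cv2.imwrite(f"pics/{n}0.png",c["frame"])
    print(n,c["fov_y"],np.round(-c["extrinsics"][:3,:3].T@c["extrinsics"][:3,3]))
    for t in("button_top","drawer_front","drawer_row","rack_top","rod1_mid","beaker","bottle","dishes"):
        for r in search_frame(c,t)[:7]:
            print(t,np.round(r["point"],1),round(r["score"],2),np.round(proj(c,r["point"])))
E
```

```text
{'time_s': np.float64(0.0), 'joints': array([ 0.879,  0.313,  1.498,  0.   ,  1.331, -0.223]), 'dq': array([ 0.   ,  0.   ,  0.   ,  0.   ,  0.002, -0.002]), 'tau': array([ 0.0000e+00, -4.1227e+01, -2.5974e+01, -0.0000e+00,  4.0000e-03,
        0.0000e+00]), 'eef_pos': array([237.053, 468.167, 230.747]), 'ee_rot': array([-0.   ,  0.232,  0.973, -0.001]), 'force': array([ 0.136, -0.971, -0.74 ]), 'wrist_torque': array([-0.017,  0.015, -0.001]), 'grip_width': np.float64(1.007)}
scene 49.157290852551775 [1107.  756.  737.]
button_top [ 610.1 -106.2  166.9] 0.65 [279. 207.]
button_top [ 542.9 -397.4   90. ] 0.24 [246. 180.]
drawer_front [518.1 -24.6 109.6] 0.8 [334. 235.]
drawer_row [518.2 -30.2 109.1] 0.88 [333. 234.]
drawer_row [459.  147.1  97.4] 0.21 [406. 270.]
rack_top [504.8 170.6  49.6] 0.72 [394. 302.]
rack_top [461.  147.1  99.1] 0.46 [405. 269.]
rod1_mid [446.  112.6  96.8] 0.51 [400. 260.]
beaker [764.   -2.8  64.8] 0.66 [240. 293.]
beaker [497.9  95.9  99.1] 0.2 [376. 263.]
bottle [ 541.5 -399.3   92.2] 0.84 [246. 179.]
bottle [519.9 -30.  109.2] 0.15 [332. 234.]
dishes [478.4 426.8  25.4] 0.86 [501. 388.]
side 54.72179040733035 [ 488. -609.  914.]
button_top [ 608.9 -114.6  163.6] 0.5 [338. 277.]
drawer_front [ 537.8 -146.1   96.9] 0.58 [305. 313.]
drawer_row [ 541.4 -147.1  102.6] 0.76 [307. 312.]
rack_top [482.5  97.9  62.5] 0.71 [268. 234.]
rod1_mid [446.2 100.6  96.4] 0.46 [251. 225.]
rod1_mid [ 542.  -147.1   97.5] 0.42 [307. 313.]
beaker [761.1 -17.7  62.9] 0.6 [395. 258.]
bottle [ 532.5 -423.5  107.2] 0.84 [325. 460.]
dishes [465.8 402.4  32. ] 0.58 [254. 159.]
dishes [ 538.3 -149.6   99.5] 0.16 [305. 314.]
```

View pics/scene0.png

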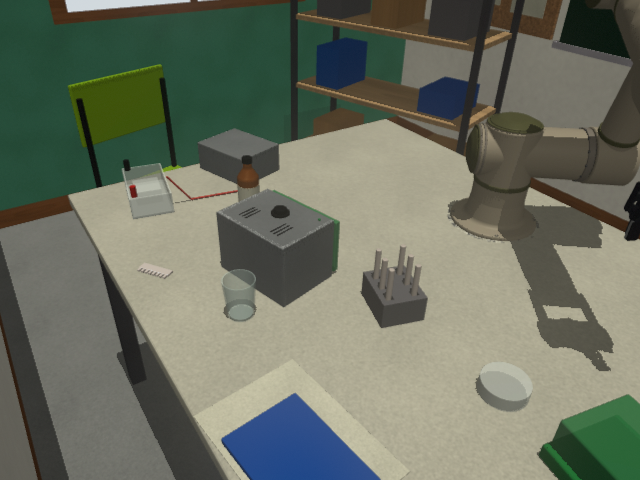

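View pics/side0.png

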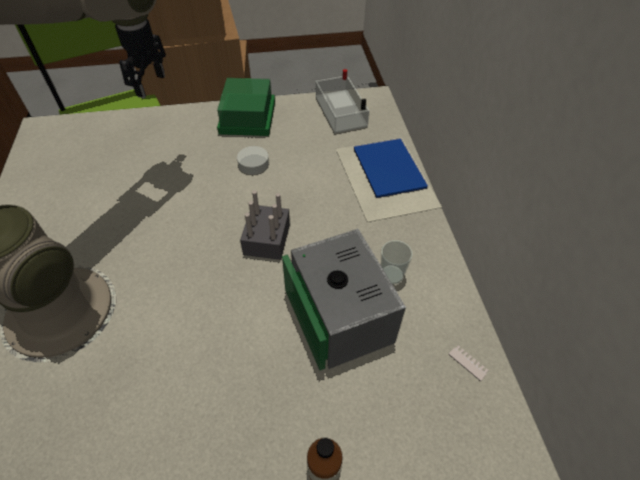

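Side view: cabinet roof corners at about (292,247), (358,233), (401,303) and (328,335), with the button at (338,279). The block is at (266,232) with about five rods in it.

```bash
python3 - <<'E'
from h import *
c=capture("side"); f=c["frame"]
cv2.imwrite("pics/side_crop.png",cv2.resize(f[180:380,220:430],None,fx=3.5,fy=3,interpolation=cv2.INTER_CUBIC))
for uv in((292,247),(358,233),(401,303),(328,335)): print(np.round(atz(c,uv,150)))
print("btn side",np.round(atz(c,(338,279),164),1))
c=capture("scene")
print("btn scene",np.round(atz(c,(280.5,211),164),1))
for n in("scene","side"):
    c=capture(n); m=trace(c,"button_top")[0]["mask"]; v,u=np.nonzero(m); print(n,m.sum(),u.mean(),v.mean(),np.round(atz(c,(u.mean(),v.mean()),160),1))
E
```

```text
[529. -18. 150.]
[673.  -1. 150.]
[ 718. -182.  150.]
[ 570. -228.  150.]
btn side [ 607.2 -119.9  164. ]
btn scene [613.1 -95.5 164. ]
scene 122 279.88524590163934 209.5 [ 607.5 -107.8  160. ]
side 172 337.52906976744185 276.8313953488372 [ 607.8 -112.2  160. ]
```

View pics/side_crop.png

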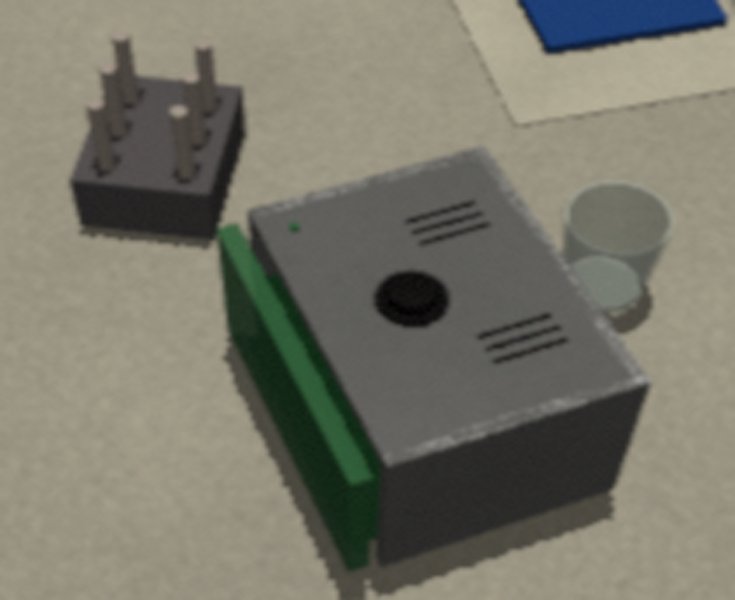

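The crop shows six rods: tops at crop (122,40), (110,72), (97,107), (205,48), (193,83) and (180,112). The roof corners and the button are clear.

```bash
python3 - <<'E'
from h import *
c=capture("side")
g=lambda a,z:np.array([atz(c,(220+u/3.5,180+v/3),z)[:2] for u,v in a])
R=g([(250,212),(485,150),(645,383),(385,462)],150)
yaw=lambda d:np.degrees(np.arctan2(d[1],d[0]))
print(R.round(),"yaws",yaw(R[1]-R[0]),yaw(R[2]-R[3]),yaw(R[0]-R[3])-90,yaw(R[1]-R[2])-90,R.mean(0))
T=g([(122,40),(110,72),(97,107),(205,48),(193,83),(180,112)],130);print(T.round(1))
B=g([(242,88),(210,190),(78,182)],60);print(B.round(1),yaw(B[0]-B[1]),yaw(B[1]-B[2]))
E
```

```text
[[ 527.  -27.]
 [ 676.    6.]
 [ 721. -193.]
 [ 574. -226.]] yaws 12.790646140106736 12.543585370738414 13.233370333936364 12.889236341525063 [ 624.34400018 -110.05458633]
[[462.8 168.9]
 [452.6 135.8]
 [442.  101.1]
 [517.  152. ]
 [505.5 116.3]
 [494.4  88.2]]
[[540.9 170.3]
 [507.4  66.6]
 [420.6  87.8]] 72.09537529699362 -13.701966392126975
```

Emit:
arm_command(
  steps=[0.6,-0.95,0,-1,0,0.6,-0.95,0,-1,0,0.6,-0.95,0,-1,0,0.6,-0.95,0,-1,0,0.6,-0.95,0,-1,0],
  grip_force=40,
)

```text
time_s: 1.88
eef_pos: [388.0, 229.2, 231.5]
ee_rot: [0.0, 0.439, 0.899, 0.0]
force: [0.6, -0.0, 0.3]
grip_width: -0.002
```

Emit:
arm_command(
  steps=[0.6,-0.95,0,-1,0,0.6,-0.95,0,-1,0,0.6,-0.95,0,-1,0,0.6,-0.95,0,-1,0,0.6,-0.95,0,-1,0],
)

```text
time_s: 2.5
eef_pos: [538.0, -8.4, 231.4]
ee_rot: [0.0, 0.623, 0.782, 0.0]
force: [1.3, 0.3, 0.9]
grip_width: -0.006
```

Emit:
arm_command(
  steps=[0.6,-0.95,0,-1,0,0.6,-0.95,0,-1,0,0.1,-0.1,0,-1,0,0.1,0,0,-1,0,0,0,0,0,0],
)

```text
time_s: 3.12
eef_pos: [607.3, -106.7, 231.0]
ee_rot: [-0.0, 0.748, 0.664, -0.0]
force: [-0.1, 0.6, -0.2]
grip_width: 0.0
```

Emit:
arm_command(
  steps=[0,-0.1,-0.5,-1,0,0,0,-0.5,-1,0,0,0,-0.26,0,0,0,0,-0.16,0,0,0,0,-0.12,0,0],
)

```text
time_s: 3.75
eef_pos: [607.5, -111.6, 154.9]
ee_rot: [0.0, 0.803, 0.596, 0.0]
force: [-2.5, 0.8, 5.0]
grip_width: 0.004
```

```bash
python3 -c "
from h import *
s=sense();print(s['eef_pos'],s['force'])
c=capture('side');cv2.imwrite('pics/a.png',c['frame'])
print(search_frame(c,'drawer_front')[:1])"
```

```text
[ 607.48135056 -111.5829208   154.8793631 ] [-2.53241797  0.78341158  5.0385024 ]
[{'point': [532.8, -148.8, 83.7], 'score': 0.71}]
```

Emit:
arm_command(
  steps=[0,0,0.1,0,0,0,0,0.5,0,0,0,0,0.6,0,50,-0.8,0,0.6,0,50,-0.9,0,0.6,0,50],
)

```text
time_s: 4.47
eef_pos: [521.3, -111.7, 275.3]
ee_rot: [0.0, 0.803, 0.596, 0.0]
force: [0.2, -0.1, 0.3]
grip_width: 0.502
```

Emit:
arm_command(
  steps=[-0.9,0,0.6,0,50,0,0,0.3,0,50,0,0,0,0,50,0,0,0,0,50],
)

```text
time_s: 4.97
eef_pos: [477.7, -111.6, 318.1]
ee_rot: [-0.001, 0.803, 0.596, -0.0]
force: [0.3, 1.0, -1.6]
grip_width: 0.501
```

```bash
cat > look.py <<'E'
from h import *
import sys
s=sense();print(s['eef_pos'].round(1),s['force'].round(1),s['time_s'])
A=cv2.resize(capture('side')['frame'][140:400,160:440],None,fx=1.4,fy=1.4)
c=capture('wrist');f=c['frame'].copy()
cv2.imwrite(f'pics/{sys.argv[1]}.png',f); cv2.imwrite(f'pics/{sys.argv[1]}_side.png',A)
np.savez(f'pics/{sys.argv[1]}.npz',**{k:c[k] for k in('fov_y','cx','cy','extrinsics')})
print(np.round(-c["extrinsics"][:3,:3].T@c["extrinsics"][:3,3]), c['fov_y'])
for t in("drawer_row","drawer_front","rack_top","rod1_mid"):
    for r in search_frame(c,t)[:6]: print(t,np.round(r["point"],1),round(r["score"],2),np.round(proj(c,r["point"])))
E
python3 look.py w1
```

```text
[ 477.7 -111.6  318.1] [ 0.3  1.  -1.6] 4.975
[502. -31. 461.] 70.56145812623494
drawer_row [ 473.7 -135.    89.7] 0.93 [326. 226.]
drawer_front [ 472.6 -132.1   91.1] 0.97 [324. 225.]
rack_top [463.4  88.2  62.4] 0.72 [253.  20.]
```

View pics/w1.png

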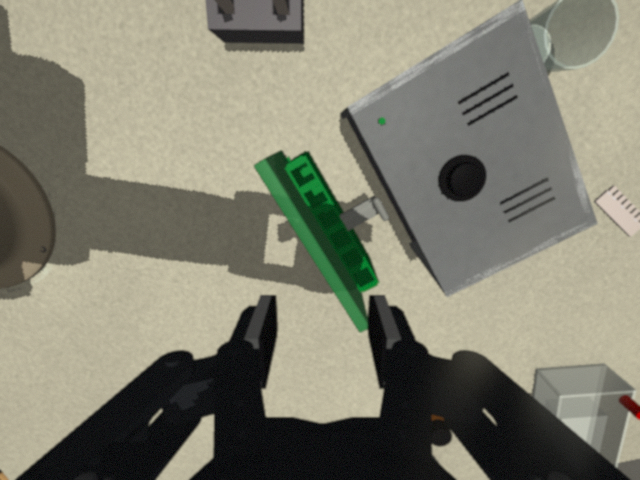

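The drawer is out. Its cell row runs from (303,165) to (365,280), the block's corner shows at the top, and the button is at (463,178). Next: fit the row and go over the block.

Emit:
arm_command(
  steps=[0,0.9,-0.3,-1,40,0,0.9,-0.3,0,40,0,0.9,-0.4,0,40,0,0.9,0,0,40,0,0,0,0,40],
)

```text
time_s: 5.9
eef_pos: [476.9, 70.6, 269.1]
ee_rot: [-0.0, 0.827, 0.562, -0.0]
force: [0.6, -0.1, 0.3]
grip_width: 0.399
```

```bash
python3 look.py w2; python3 - <<'E'
from h import *
f=cv2.imread('pics/w1.png'); c=dict(np.load('pics/w1.npz'))
y=np.radians(12.8); ex=np.array([np.cos(y),np.sin(y),0]); ey=np.array([-np.sin(y),np.cos(y),0])
b=np.array([607.3,-112,164]); o=b-130*ex; o[2]=90
print(o)
u0,v0,k=235,130,5
im=cv2.resize(f[v0:v0+175,u0:u0+155],None,fx=k,fy=k,interpolation=cv2.INTER_CUBIC)[:, :]
P=lambda p:tuple(int(t) for t in (proj(c,p)-[u0,v0]+.5)*k)
for t in(-70,-42,-14,14,42,70):
    q=[P(o+ey*t+a*ex+d*ey) for a,d in((-10,-10),(10,-10),(10,10),(-10,10))]
    cv2.polylines(im,[np.array(q)],True,(0,0,255),1)
q=[P(o-30*ex+[0,0,50]+a*ex+d*ey) for a,d in((0,-105),(14,-105),(14,105),(0,105))]
cv2.polylines(im,[np.array(q)],True,(255,0,255),1)
w2=cv2.imread('pics/w2.png')
im=cv2.resize(im,None,fx=.68,fy=.68)
cv2.imwrite('pics/w1o.png',im); print(im.shape)
E
```

```text
[476.9  70.6 269.1] [ 0.6 -0.1  0.3] 5.9
[508. 148. 413.] 70.56145812623494
drawer_row [449.5 -61.4  99.7] 0.92 [344. 338.]
drawer_front [451.9 -57.9  98.5] 0.65 [345. 334.]
rack_top [478.9 136.   63.4] 0.57 [300. 149.]
rod1_mid [443.2 112.3 117.8] 0.87 [269. 195.]
[ 480.53058394 -140.80130469   90.        ]
(595, 527, 3)
```

View pics/w1o.png

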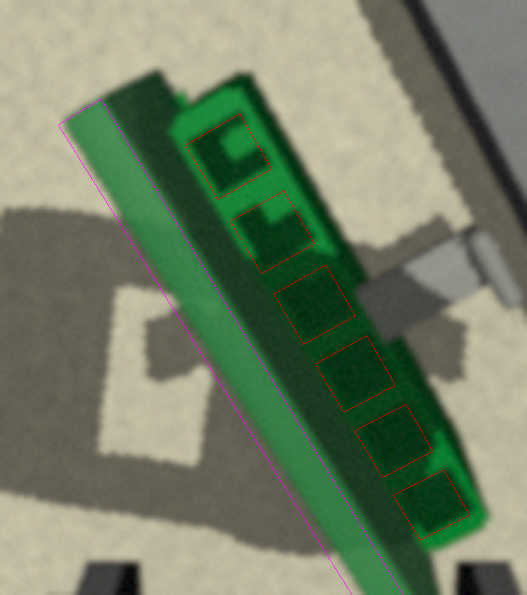

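View pics/w2.png

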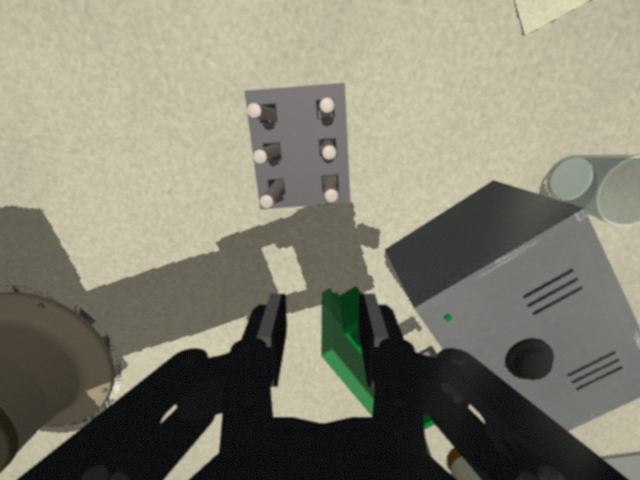

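Overlay: the modelled cells sit on the real ones to within 1–2 mm. w2: rod tops at (254,110), (260,157), (266,202), (327,105), (329,152) and (331,196), and block corners at (246,91), (344,84), (350,205) and (261,209).

```bash
python3 - <<'E'
from h import *
c=dict(np.load('pics/w2.npz')); im=cv2.imread('pics/w2.png')
hsv=cv2.cvtColor(im,cv2.COLOR_BGR2HSV)
T=[]
for u,v in((254,110),(260,157),(266,202),(327,105),(329,152),(331,196)):
    g=im[v-12:v+13,u-12:u+13].min(2).astype(float); m=g>150
    n,l,st,ce=cv2.connectedComponentsWithStats(m.astype(np.uint8)); i=1+st[1:,4].argmax()
    p=ce[i]+[u-12,v-12]; T.append(atz(c,p,130)); print(p.round(1),st[i,4],T[-1].round(1))
B=np.array([atz(c,p,60)[:2] for p in((246,91),(344,84),(350,205),(261,209))]);print(B.round(1),B.mean(0))
yaw=lambda d:np.degrees(np.arctan2(d[1],d[0]))
print(yaw(B[1]-B[0]),yaw(B[2]-B[3]),yaw(B[0]-B[3])-90,yaw(B[1]-B[2])-90)
T=np.array(T);print(yaw(T[0]-T[2])-90,yaw(T[3]-T[5])-90,T.mean(0))
E
```

```text
[249.4 110.4] 267 [459.4 179.7 130. ]
[254.8 157.1] 262 [448.1 146.1 130. ]
[263.5 205. ] 349 [437.9 107.5 130. ]
[326.6 104.3] 153 [516.8 161.5 130. ]
[328.6 151.8] 130 [505.3 127.8 130. ]
[330.9 195. ] 120 [494.2  94.4 130. ]
[[452.  204.4]
 [541.  175.5]
 [505.8  63.6]
 [416.4  94.6]] [478.78596646 134.51876251]
-18.005644485813608 -19.11449106606099 -17.941463619873332 -17.45250001375696
-16.56855866502086 -18.590130231389196 [476.97006165 136.16713982 130.        ]
```

Emit:
arm_command(
  steps=[0.35,0.47,-0.5,0.7,38,0,0,-0.9,0,38,0,0,-0.9,0,38,0,0,-0.9,0,38,0,0,-0.24,0,38],
  grip_force=50,
)

```text
time_s: 6.82
eef_pos: [493.7, 91.3, 95.4]
ee_rot: [-0.001, 0.811, 0.585, -0.002]
force: [0.6, 0.4, 0.6]
grip_width: 0.376
```

Emit:
arm_command(
  steps=[0,0,0,0,38,0,0,0,0,0,0,0,0,0,0,0,0,0,0,0,0,0,0,0,0],
)

```text
time_s: 7.45
eef_pos: [495.6, 91.8, 99.0]
ee_rot: [0.001, 0.811, 0.585, 0.001]
force: [-0.6, -0.5, 5.6]
grip_width: 0.12
```

Emit:
arm_command(
  steps=[0,0,0.4,0,0,0,0,0.9,0,0,0,0,0.9,0,0,0,-0.2,0.7,0,0,0,-0.8,0,0,0],
)

```text
time_s: 8.07
eef_pos: [495.7, 42.2, 245.8]
ee_rot: [0.002, 0.81, 0.586, 0.003]
force: [0.7, -0.8, -0.8]
grip_width: 0.117
```

Emit:
arm_command(
  steps=[0,-1,0,0,0,0,-1,0,0,0,0.05,-1,0,0,0,0,-1,0,0,0,0,-1,0,0,0],
)

```text
time_s: 8.7
eef_pos: [497.1, -209.8, 243.2]
ee_rot: [0.001, 0.811, 0.585, 0.0]
force: [0.8, -0.5, -0.3]
grip_width: 0.127
```

Emit:
arm_command(
  steps=[0,0,-0.6,0,0,0,0,0,0,0,0,0,0,0,0],
)

```text
time_s: 9.07
eef_pos: [497.6, -207.9, 213.7]
ee_rot: [0.001, 0.811, 0.586, 0.0]
force: [-0.2, 0.5, 0.2]
grip_width: 0.123
```

```bash
python3 look.py w3
```

```text
[ 497.6 -207.9  213.7] [-0.2  0.5  0.2] 9.075
[ 523. -127.  357.] 70.56145812623494
drawer_row [ 468.6 -129.7   89.3] 0.9 [255. 153.]
drawer_front [ 470.  -122.6   92.6] 0.64 [252. 143.]
```

View pics/w3.png

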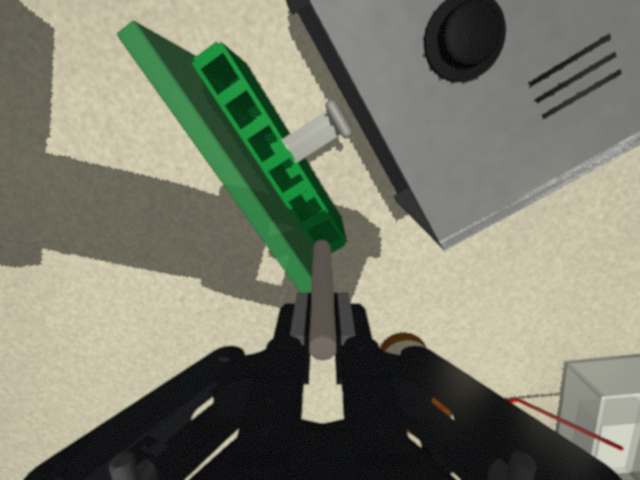

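The rod hangs vertically (lower end about (321,245)) near the last cell at (318,230). Refine the row with this closer view.

```bash
cat > ov.py <<'E'
from h import *
f=cv2.imread('pics/w3.png'); c=dict(np.load('pics/w3.npz'))
y=np.radians(12.8); ex=np.array([np.cos(y),np.sin(y),0]); ey=np.array([-np.sin(y),np.cos(y),0])
o=np.array([481.5,-140,90])
u0,v0,k=180,30,4
im=cv2.resize(f[v0:v0+240,u0:u0+190],None,fx=k,fy=k,interpolation=cv2.INTER_CUBIC)
P=lambda p:tuple(int(t) for t in (proj(c,p)-[u0,v0]+.5)*k)
for t in(-70,-42,-14,14,42,70):
    q=[P(o+ey*t+a*ex+d*ey) for a,d in((-10,-10),(10,-10),(10,10),(-10,10))]
    cv2.polylines(im,[np.array(q)],True,(0,0,255),1)
th=np.linspace(0,6.28,30); z=213.7-87
cv2.polylines(im,[np.array([P([497.6+6*np.cos(a),-207.9+6*np.sin(a),z]) for a in th])],True,(255,255,0),1)
cv2.imwrite('pics/w3o.png',im[:,:][:,:].copy() if 0 else cv2.resize(im,None,fx=.62,fy=.62))
E
python3 ov.py
```

```text
(no output)
```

View pics/w3o.png

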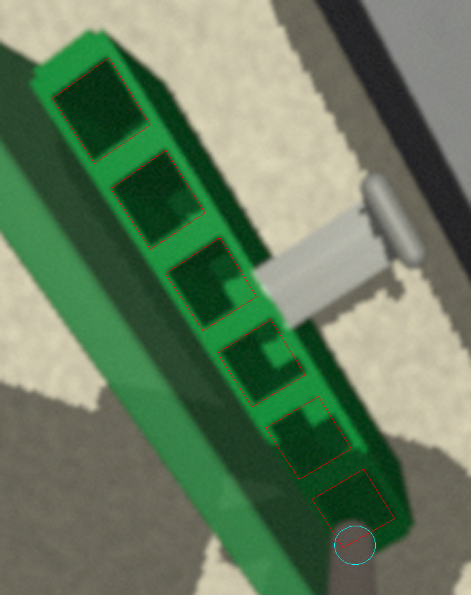

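Fit good. Lower and release.

Emit:
arm_command(
  steps=[0,0,-0.6,0,0,0,0,-0.5,0,0,0,0,-0.2,0,0,0,0,0,0,0,0,0,0,0,40],
)

```text
time_s: 10.0
eef_pos: [497.7, -208.4, 148.4]
ee_rot: [0.001, 0.811, 0.585, 0.0]
force: [-0.1, 0.4, 0.8]
grip_width: 0.32
```

Emit:
arm_command(
  steps=[0,0,0,0,40,0,0,0,0,40,0,0,0.8,0,40,0,0,0.9,0,40,0,0.9,0.3,0,40],
)

```text
time_s: 10.62
eef_pos: [497.8, -164.6, 249.9]
ee_rot: [0.002, 0.812, 0.584, 0.001]
force: [-0.4, 0.6, -0.7]
grip_width: 0.399
```

Emit:
arm_command(
  steps=[0,1,0.2,0,40,0,1,0,0,40,0,1,0,0,40,0,1,0,0,40,0,0.6,0,0,40],
)

```text
time_s: 11.25
eef_pos: [496.9, 68.9, 257.6]
ee_rot: [0.0, 0.81, 0.586, 0.0]
force: [-0.3, -0.5, -0.2]
grip_width: 0.403
```

```bash
cat > rods.py <<'E'
# rod tops seen by the wrist camera: pale discs, rectified onto z=130
from h import *
import sys
s=sense();print(s['eef_pos'].round(1),s['force'].round(1),s['time_s'],s['grip_width'])
c=capture('wrist'); f=c['frame']; cv2.imwrite(f'pics/{sys.argv[1]}.png',f)
np.savez(f'pics/{sys.argv[1]}.npz',**{k:c[k] for k in('fov_y','cx','cy','extrinsics')})
x0,y0=380,40 # 1 px = 0.5 mm
src=[(380,40),(580,40),(580,240),(380,240)]
H=cv2.getPerspectiveTransform(np.float32([proj(c,(x,y,130)) for x,y in src]),np.float32([((x-x0)*2,(y-y0)*2) for x,y in src]))
r=cv2.warpPerspective(f,H,(400,400)); g=r.astype(int)
# tops are pinkish white: bench is yellower -> blue high relative to red
m=cv2.blur(((g[...,0]>g[...,1]-4)&(g.min(2)>135)).astype(np.float32),(5,5))
D=cv2.filter2D(m,-1,(lambda k:(k/k.sum()))(np.float32(cv2.getStructuringElement(cv2.MORPH_ELLIPSE,(23,23)))))
for _ in range(8):
    _,v,_,p=cv2.minMaxLoc(D)
    if v<.45: break
    n,l,st,ce=cv2.connectedComponentsWithStats((m>.5).astype(np.uint8)); i=l[p[1],p[0]]
    print('top',round(x0+p[0]/2,1),round(y0+p[1]/2,1),'score',round(v,2), 'blob',(ce[i]/2+[x0,y0]).round(1),st[i,4]/4)
    cv2.circle(D,p,24,0,-1)
cv2.imwrite(f'pics/{sys.argv[1]}r.png',r)
E
sed 's/c=capture(.wrist.); f=c\["frame"\]/X/' rods.py>/dev/null; python3 rods.py r1; python3 look.py w4
```

```text
[496.9  68.9 257.6] [-0.3 -0.5 -0.2] 11.25 0.4029393614323984
[496.7  71.1 257.7] [ 0.2  2.3 -0.3] 11.3
[523. 149. 401.] 70.56145812623494
drawer_front [459.8 -78.4  88.9] 0.71 [333. 354.]
rack_top [480.  132.3  61.4] 0.63 [286. 159.]
rod1_mid [439.  109.4 118.2] 0.71 [243. 206.]
rod1_mid [ 611.6 -101.8  161.8] 0.5 [510. 383.]
```

View pics/r1.png

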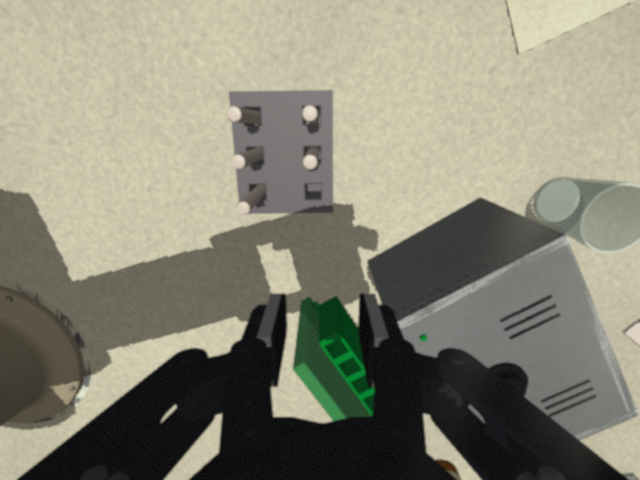

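Five rods remain, tops at (235,114), (239,161), (244,208), (311,114) and (311,161). The block hasn't moved.

```bash
python3 - <<'E'
from h import *
im=cv2.imread('pics/r1.png'); c=dict(np.load('pics/r1.npz'))
for n,(u,v) in dict(t1=(235,114),t2=(311,114),t3=(244,208),bench=(150,120),bench2=(228,180),top=(285,130),top2=(280,190),front=(285,211)).items():
    print(n,im[v-1:v+2,u-1:u+2].reshape(-1,3).mean(0).round())
for p in((235,114),(239,161),(244,208),(311,114),(311,161)): print(atz(c,p,130).round(1))
E
```

```text
t1 [195. 212. 225.]
t2 [198. 216. 227.]
t3 [187. 204. 220.]
bench [169. 195. 201.]
bench2 [172. 200. 205.]
top [121. 121. 126.]
top2 [115. 116. 120.]
front [118. 119. 124.]
[463.6 178.1 130. ]
[453.1 145.3 130. ]
[442.4 109.3 130. ]
[517.6 160.2 130. ]
[506.5 127.7 130. ]
```

Emit:
arm_command(
  steps=[0.19,0.6,-0.3,0,40,0,0.54,-0.6,0,40,0,0,-0.9,0,40,0,0,-0.9,0,40,0,0,-0.5,0,40],
)

```text
time_s: 12.22
eef_pos: [506.0, 123.0, 95.2]
ee_rot: [-0.001, 0.811, 0.585, -0.001]
force: [0.7, 0.4, 0.8]
grip_width: 0.402
```

Emit:
arm_command(
  steps=[0,0,0,0,40,0,0,0,0,0,0,0,0,0,0,0,0,0,0,0,0,0,0.3,0,0],
)

```text
time_s: 12.85
eef_pos: [506.4, 123.8, 112.6]
ee_rot: [-0.0, 0.811, 0.585, -0.0]
force: [0.5, 0.1, -0.9]
grip_width: 0.122
```

Emit:
arm_command(
  steps=[0,0,0.9,0,0,0,0,0.9,0,0,0,-0.3,0.8,0,0,-0.1,-0.9,0,0,0,-0.1,-1,0,0,0],
)

```text
time_s: 13.48
eef_pos: [496.5, 13.0, 243.8]
ee_rot: [0.001, 0.81, 0.586, 0.001]
force: [0.8, 0.6, -1.1]
grip_width: 0.125
```

Emit:
arm_command(
  steps=[-0.1,-1,0,0,0,0,-1,0,0,0,0,-1,0,0,0,0,-0.96,0,0,0,0,0,-0.6,0,0],
)

```text
time_s: 14.1
eef_pos: [492.2, -187.5, 214.3]
ee_rot: [0.003, 0.812, 0.584, 0.001]
force: [0.2, 0.3, -0.9]
grip_width: 0.121
```

Emit:
arm_command(
  steps=[0,0,0,0,0,0,0,0,0,0],
)

```text
time_s: 14.35
eef_pos: [492.1, -183.9, 213.9]
ee_rot: [0.001, 0.811, 0.586, 0.0]
force: [-0.6, -0.5, 0.3]
grip_width: 0.119
```

Emit:
arm_command(
  steps=[-0.04,0,-0.6,0,0,0,0,-0.5,0,0,0,0,-0.2,0,0,0,0,0,0,0,0,0,0,0,0],
)

```text
time_s: 14.98
eef_pos: [490.3, -184.3, 148.6]
ee_rot: [0.001, 0.811, 0.585, 0.0]
force: [0.1, 0.0, 0.2]
grip_width: 0.125
```

Emit:
arm_command(
  steps=[0,0,0,0,40,0,0,0,0,40,0,0,0,0,40,0,0,0.8,0,40,0,0.4,0.9,0,40],
)

```text
time_s: 15.6
eef_pos: [489.4, -164.5, 233.0]
ee_rot: [-0.001, 0.811, 0.585, -0.0]
force: [-0.4, -0.2, 0.1]
grip_width: 0.4
```

Emit:
arm_command(
  steps=[0,1,0.5,0,40,0,1,0,0,40,0,1,0,0,40,0,1,0,0,40,0,0.6,0,0,40],
)

```text
time_s: 16.23
eef_pos: [489.4, 67.9, 257.5]
ee_rot: [0.0, 0.81, 0.586, 0.0]
force: [-0.1, 0.3, 0.1]
grip_width: 0.402
```

Emit:
arm_command(
  steps=[0,0,0,0,40,0,0,0,0,40],
)

```text
time_s: 16.48
eef_pos: [489.8, 65.3, 257.3]
ee_rot: [0.0, 0.811, 0.585, -0.0]
force: [-0.3, -0.3, 0.4]
grip_width: 0.396
```

```bash
cat > rack.py <<'E'
from h import *
import sys
def rack(f,c):
    x0,y0=360,20; src=[(360,20),(600,20),(600,260),(360,260)]
    H=cv2.getPerspectiveTransform(np.float32([proj(c,(x,y,60)) for x,y in src]),np.float32([((x-x0)*2,(y-y0)*2) for x,y in src]))
    r=cv2.warpPerspective(f,H,(480,480)).astype(int)
    m=((r.max(2)-r.min(2)<16)&(r.max(2)>60)&(r.max(2)<150)).astype(np.uint8)
    m=cv2.morphologyEx(m,cv2.MORPH_OPEN,np.ones((7,7)))
    n,l,st,ce=cv2.connectedComponentsWithStats(m); i=1+st[1:,4].argmax()
    q=cv2.findContours((l==i).astype(np.uint8),0,2)[0][0]
    (x,y),(w,h),a=cv2.minAreaRect(q)
    a=(a+45)%90-45
    return (x/2+x0,y/2+y0),(w/2,h/2),a
if __name__=="__main__":
    n=sys.argv[1]
    if len(sys.argv)<3:
        s=sense();print(s['eef_pos'].round(1),s['force'].round(1),s['time_s'],s['grip_width'])
        c=capture('wrist'); cv2.imwrite(f'pics/{n}.png',c['frame']); np.savez(f'pics/{n}.npz',**{k:c[k] for k in('fov_y','cx','cy','extrinsics')})
    c=dict(np.load(f'pics/{n}.npz')); f=cv2.imread(f'pics/{n}.png')
    p,wh,a=rack(f,c); print('rack',np.round(p,1),np.round(wh,1),round(a,1))
    y=np.radians(a); ex=np.array([np.cos(y),np.sin(y)]); ey=np.array([-ex[1],ex[0]])
    g=f.min(2)
    for sx in(28,-28):
        for sy in(-36,0,36):
            h=np.array(p)+sx*ex+sy*ey; uv=proj(c,(*h,130)); u,v=uv.round().astype(int)
            b=np.float32(f[v-2:v+3,u-2:u+3].reshape(-1,3).mean(0)) if 3<v<476 and 3<u<636 else 0
            print(sx,sy,h.round(1),uv.round(),b)
E
python3 rack.py r1 old; python3 rack.py r2; python3 look.py w5
```

```text
rack [478.9 134.9] [117.2  96.9] -17.6
28 -36 [494.8  92.1] [312. 208.] [67.68 66.76 69.76]
28 0 [505.6 126.5] [310. 163.] [190.   207.56 221.96]
28 36 [516.5 160.8] [309. 114.] [198.76 215.96 227.  ]
-28 -36 [441.4 109. ] [243. 209.] [184.72 201.64 218.2 ]
-28 0 [452.3 143.4] [239. 164.] [183.84 200.8  217.  ]
-28 36 [463.1 177.7] [235. 115.] [191.8  209.28 222.96]
[489.8  65.3 257.3] [-0.3 -0.3  0.4] 16.475 0.39631819086233283
rack [478.6 134.9] [117.3  96.3] -17.5
28 -36 [494.5  92.2] [318. 201.] [115.2  115.52 119.44]
28 0 [505.3 126.5] [317. 155.] [74.64 74.72 76.88]
28 36 [516.1 160.9] [316. 105.] [202.2  218.84 228.72]
-28 -36 [441.1 109. ] [249. 202.] [185.68 202.96 218.64]
-28 0 [451.9 143.4] [245. 157.] [183.64 200.28 216.28]
-28 36 [462.7 177.7] [241. 107.] [191.8  209.2  223.04]
[489.8  65.  257.3] [-0.5 -0.3  1. ] 16.525
[516. 145. 401.] 70.56145812623494
drawer_row [453.3 -76.   88.1] 0.58 [332. 349.]
drawer_front [483.4 132.3  60.3] 0.4 [295. 151.]
rack_top [482.6 134.4  61.3] 0.89 [293. 149.]
rod1_mid [443.1 109.2 119.8] 0.73 [253. 198.]
```

View pics/w5.png

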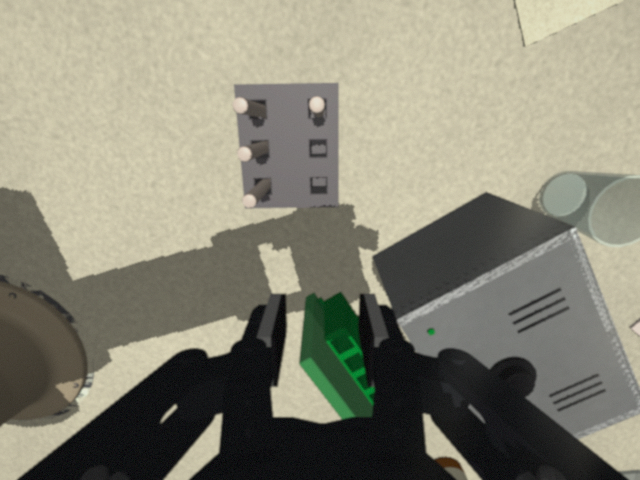

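Emit:
arm_command(
  steps=[0.3,1,0,0,40,0.23,0.91,-0.6,0,40,0,0,-0.9,0,40,0,0,-0.9,0,40,0,0,-0.8,0,40],
)

```text
time_s: 17.45
eef_pos: [516.0, 161.3, 95.7]
ee_rot: [-0.0, 0.811, 0.585, -0.0]
force: [0.3, -0.1, -0.4]
grip_width: 0.398
```

Emit:
arm_command(
  steps=[0,0,0,0,40,0,0,0,0,40],
)

```text
time_s: 17.7
eef_pos: [517.2, 161.3, 99.0]
ee_rot: [0.001, 0.811, 0.585, 0.001]
force: [0.7, 0.9, 0.4]
grip_width: 0.398
```

Emit:
arm_command(
  steps=[0,0,0,0,0,0,0,0,0,0,0,0,0,0,0,0,0,0.4,0,0,0,0,0.9,0,0],
)

```text
time_s: 18.32
eef_pos: [515.4, 161.2, 162.3]
ee_rot: [-0.001, 0.811, 0.585, -0.001]
force: [0.8, -0.6, -0.3]
grip_width: 0.122
```

Emit:
arm_command(
  steps=[0,0,0.9,0,0,0,0,0.7,0,0,-0.2,-0.3,0,0,0,-0.2,-1,0,0,0,-0.2,-1,0,0,0],
)

```text
time_s: 18.95
eef_pos: [485.7, 45.3, 242.9]
ee_rot: [0.0, 0.811, 0.586, 0.0]
force: [0.4, 0.0, -0.5]
grip_width: 0.124
```

Emit:
arm_command(
  steps=[-0.05,-1,0,0,0,0,-1,0,0,0,0,-1,0,0,0,0,-1,0,0,0,0,0,-0.6,0,0],
)

```text
time_s: 19.58
eef_pos: [484.3, -157.0, 213.8]
ee_rot: [0.002, 0.812, 0.584, 0.001]
force: [0.3, 0.4, -0.8]
grip_width: 0.124
```

Emit:
arm_command(
  steps=[0,0,0,0,0,0,0,0,0,0],
)

```text
time_s: 19.82
eef_pos: [484.1, -153.4, 213.6]
ee_rot: [0.001, 0.811, 0.586, 0.0]
force: [0.4, -0.9, -0.5]
grip_width: 0.121
```

Emit:
arm_command(
  steps=[0,0,-0.6,0,0,0,0,-0.5,0,0,0,0,-0.2,0,0,0,0,0,0,0,0,0,0,0,0],
)

```text
time_s: 20.45
eef_pos: [484.3, -153.8, 148.5]
ee_rot: [0.001, 0.811, 0.585, 0.0]
force: [0.6, 0.7, -1.0]
grip_width: 0.123
```

Emit:
arm_command(
  steps=[0,0,0,0,40,0,0,0,0,40,0,0,0,0,40,0,0,0.8,0,40,0,0.4,0.9,0,40],
)

```text
time_s: 21.08
eef_pos: [483.4, -134.0, 233.0]
ee_rot: [-0.001, 0.811, 0.585, -0.0]
force: [0.1, -0.1, 0.2]
grip_width: 0.398
```

Emit:
arm_command(
  steps=[0,1,0.5,0,40,0,1,0,0,40,0,1,0,0,40,0,1,0,0,40,0,0,0,0,40],
)

```text
time_s: 21.7
eef_pos: [483.4, 68.9, 257.4]
ee_rot: [-0.0, 0.81, 0.587, 0.0]
force: [0.3, -0.1, -0.5]
grip_width: 0.401
```

Emit:
arm_command(
  steps=[0,0,0,0,40,0,0,0,0,40],
)

```text
time_s: 21.95
eef_pos: [483.8, 65.3, 257.2]
ee_rot: [0.0, 0.811, 0.585, -0.0]
force: [0.3, 0.4, 0.7]
grip_width: 0.4
```

```bash
python3 rack.py r3
```

```text
[483.8  65.3 257.2] [0.3 0.4 0.7] 21.95 0.39957294491287726
rack [478.3 135. ] [117.3  95.4] -17.6
28 -36 [494.1  92.2] [325. 199.] [114.64 115.16 119.64]
28 0 [505.  126.5] [324. 153.] [76.   75.68 78.16]
28 36 [515.9 160.8] [323. 103.] [57.08 56.16 58.92]
-28 -36 [440.7 109.1] [255. 200.] [184.72 201.64 217.84]
-28 0 [451.6 143.4] [252. 154.] [185.12 202.16 218.  ]
-28 36 [462.5 177.8] [248. 104.] [193.48 210.64 224.  ]
```

Emit:
arm_command(
  steps=[-0.85,0.87,0,0,40,0,0,-0.6,0,40,0,0,-0.9,0,40,0,0,-0.9,0,40,0,0,-0.8,0,40],
)

```text
time_s: 22.62
eef_pos: [441.2, 109.1, 96.0]
ee_rot: [0.0, 0.811, 0.585, -0.0]
force: [0.5, -0.3, 0.2]
grip_width: 0.398
```

Emit:
arm_command(
  steps=[0,0,0,0,40,0,0,0,0,40],
)

```text
time_s: 22.88
eef_pos: [442.2, 109.5, 98.8]
ee_rot: [0.001, 0.811, 0.585, 0.001]
force: [0.4, -0.4, 1.3]
grip_width: 0.397
```

Emit:
arm_command(
  steps=[0,0,0,0,0,0,0,0,0,0,0,0,0,0,0,0,0,0.4,0,0,0,0,0.9,0,0],
)

```text
time_s: 23.5
eef_pos: [440.5, 109.9, 162.7]
ee_rot: [-0.001, 0.811, 0.585, -0.001]
force: [0.7, 0.1, -0.5]
grip_width: 0.127
```

Emit:
arm_command(
  steps=[0,0,0.9,0,0,0,0,0.7,0,0,0.2,-0.3,0,0,0,0.2,-1,0,0,0,0.2,-1,0,0,0],
)

```text
time_s: 24.12
eef_pos: [471.2, -6.8, 241.6]
ee_rot: [-0.0, 0.811, 0.586, -0.0]
force: [0.8, -0.2, -0.1]
grip_width: 0.127
```

Emit:
arm_command(
  steps=[0.14,-1,0,0,0,0,-1,0,0,0,0,-0.41,0,0,0,0,0,-0.6,0,0,0,0,0,0,0],
)

```text
time_s: 24.75
eef_pos: [477.1, -125.8, 210.2]
ee_rot: [-0.002, 0.811, 0.585, -0.001]
force: [0.7, 0.6, -0.1]
grip_width: 0.122
```

Emit:
arm_command(
  steps=[0,0,0,0,0,0,0,0,0,0],
)

```text
time_s: 25.0
eef_pos: [478.6, -125.7, 213.2]
ee_rot: [0.001, 0.811, 0.585, 0.0]
force: [-0.3, 0.7, -0.6]
grip_width: 0.125
```

Good. Release and return.

Emit:
arm_command(
  steps=[0,0,-0.6,0,0,0,0,-0.5,0,0,0,0,-0.2,0,0,0,0,0,0,0,0,0,0,0,0],
)

```text
time_s: 25.62
eef_pos: [478.7, -125.9, 148.4]
ee_rot: [0.001, 0.811, 0.585, 0.0]
force: [-0.1, -0.3, -0.8]
grip_width: 0.124
```

Emit:
arm_command(
  steps=[0,0,0,0,40,0,0,0,0,40,0,0,0,0,40,0,0,0.8,0,40,0,0.4,0.9,0,40],
)

```text
time_s: 26.25
eef_pos: [477.9, -106.0, 233.1]
ee_rot: [-0.001, 0.811, 0.585, -0.0]
force: [0.9, 0.2, -0.2]
grip_width: 0.399
```

Emit:
arm_command(
  steps=[0,1,0.5,0,40,0,1,0,0,40,0,1,0,0,40,0,0.4,0,0,40,0,0,0,0,40],
)

```text
time_s: 26.88
eef_pos: [478.1, 65.3, 257.4]
ee_rot: [0.0, 0.81, 0.586, 0.0]
force: [0.5, 0.4, 0.7]
grip_width: 0.401
```

Emit:
arm_command(
  steps=[0,0,0,0,40,0,0,0,0,40],
)

```text
time_s: 27.12
eef_pos: [478.3, 63.5, 257.3]
ee_rot: [0.0, 0.811, 0.585, -0.0]
force: [-0.9, 0.9, 0.4]
grip_width: 0.4
```

```bash
python3 rack.py r4
```

```text
[478.3  63.5 257.3] [-0.9  0.9  0.4] 27.125 0.3999332449739865
rack [478.2 134.9] [117.7  95.4] -17.6
28 -36 [494.1  92.1] [330. 195.] [113.68 114.88 119.16]
28 0 [504.9 126.4] [330. 149.] [83.08 83.84 86.44]
28 36 [515.8 160.8] [330.  98.] [51.28 50.76 51.92]
-28 -36 [440.7 109. ] [261. 196.] [112.8  112.88 117.4 ]
-28 0 [451.5 143.3] [257. 150.] [182.88 199.36 215.48]
-28 36 [462.4 177.7] [254.  99.] [192.44 209.68 223.12]
```

Emit:
arm_command(
  steps=[-0.33,0.8,0,0,40,-0.2,0.81,-0.6,0,40,0,0,-0.9,0,40,0,0,-0.9,0,40,0,0,-0.8,0,40],
)

```text
time_s: 27.8
eef_pos: [451.6, 144.4, 95.9]
ee_rot: [-0.0, 0.811, 0.585, -0.0]
force: [0.7, 0.3, -0.2]
grip_width: 0.396
```

Emit:
arm_command(
  steps=[0,0,0,0,40,0,0,0,0,40],
)

```text
time_s: 28.05
eef_pos: [452.7, 144.7, 98.8]
ee_rot: [0.001, 0.811, 0.585, 0.001]
force: [-0.0, 1.4, -0.1]
grip_width: 0.399
```

Emit:
arm_command(
  steps=[0,0,0,0,0,0,0,0,0,0,0,0,0,0,0,0,0,0.4,0,0,0,0,0.9,0,0],
)

```text
time_s: 28.68
eef_pos: [451.1, 144.8, 162.7]
ee_rot: [-0.001, 0.811, 0.585, -0.001]
force: [0.4, 0.8, 0.2]
grip_width: 0.119
```

Emit:
arm_command(
  steps=[0,0,0.9,0,0,0,0,0.7,0,0,0.2,-0.3,0,0,0,0.2,-1,0,0,0,0,-1,0,0,0],
)

```text
time_s: 29.3
eef_pos: [471.8, 28.1, 241.4]
ee_rot: [-0.0, 0.811, 0.585, -0.0]
force: [-0.3, 0.6, -0.6]
grip_width: 0.119
```

Emit:
arm_command(
  steps=[0,-1,0,0,0,0,-1,0,0,0,0,-0.56,0,0,0,0,0,-0.6,0,0,0,0,0,0,0],
)

```text
time_s: 29.92
eef_pos: [470.5, -98.3, 210.3]
ee_rot: [-0.002, 0.811, 0.585, -0.001]
force: [0.8, 0.3, -0.6]
grip_width: 0.121
```

Emit:
arm_command(
  steps=[0,0,0,0,0,0,0,0,0,0],
)

```text
time_s: 30.18
eef_pos: [472.1, -98.1, 213.2]
ee_rot: [0.001, 0.811, 0.585, 0.0]
force: [-0.3, 0.1, 0.1]
grip_width: 0.12
```

Emit:
arm_command(
  steps=[0,0,-0.6,0,0,0,0,-0.5,0,0,0,0,-0.2,0,0,0,0,0,0,0,0,0,0,0,0],
)

```text
time_s: 30.8
eef_pos: [472.3, -98.3, 148.3]
ee_rot: [0.001, 0.811, 0.585, 0.0]
force: [-0.1, -0.1, 0.4]
grip_width: 0.12
```

Emit:
arm_command(
  steps=[0,0,0,0,40,0,0,0,0,40,0,0,0,0,40,0,0,0.8,0,40,0,0.4,0.9,0,40],
)

```text
time_s: 31.42
eef_pos: [471.4, -78.5, 233.1]
ee_rot: [-0.001, 0.811, 0.585, -0.0]
force: [0.8, 0.4, 0.6]
grip_width: 0.402
```

Emit:
arm_command(
  steps=[0,1,0.5,0,40,0,1,0,0,40,0,1,0,0,40,0,0,0,0,40,0,0,0,0,40],
)

```text
time_s: 32.05
eef_pos: [471.8, 71.5, 257.3]
ee_rot: [0.0, 0.811, 0.585, -0.0]
force: [0.4, 0.4, 0.2]
grip_width: 0.396
```

Emit:
arm_command(
  steps=[0,0,0,0,40,0,0,0,0,40],
)

```text
time_s: 32.3
eef_pos: [471.8, 71.0, 257.3]
ee_rot: [-0.0, 0.811, 0.585, -0.0]
force: [-0.8, 0.2, 0.6]
grip_width: 0.401
```

```bash
python3 rack.py r5
```

```text
[471.8  71.  257.3] [-0.8  0.2  0.6] 32.3 0.4014078164759942
rack [478.2 134.9] [117.9  95.4] -17.6
28 -36 [494.   92.1] [341. 201.] [112.24 112.56 116.64]
28 0 [504.9 126.4] [341. 155.] [68.28 68.72 70.64]
28 36 [515.7 160.7] [341. 106.] [55.24 54.16 56.04]
-28 -36 [440.6 109. ] [272. 202.] [110.96 110.76 115.44]
-28 0 [451.5 143.3] [269. 157.] [108.36 108.76 112.64]
-28 36 [462.3 177.6] [266. 107.] [189.44 206.24 220.88]
```

Emit:
arm_command(
  steps=[-0.18,0.9,0,0,40,0,0.9,0,0,40,0,0.34,-0.9,0,40,0,0,-0.9,0,40,0,0,-0.9,0,40],
)

```text
time_s: 32.98
eef_pos: [462.7, 178.8, 121.0]
ee_rot: [0.0, 0.811, 0.585, 0.0]
force: [0.2, -0.2, -0.6]
grip_width: 0.399
```

Emit:
arm_command(
  steps=[0,0,-0.5,0,40,0,0,0,0,40,0,0,0,0,40],
)

```text
time_s: 33.35
eef_pos: [463.5, 178.8, 98.5]
ee_rot: [0.0, 0.811, 0.585, 0.001]
force: [-0.6, -0.4, 1.1]
grip_width: 0.4
```

Emit:
arm_command(
  steps=[0,0,0,0,0,0,0,0,0,0,0,0,0,0,0,0,0,0.4,0,0,0,0,0.9,0,0],
)

```text
time_s: 33.98
eef_pos: [461.9, 178.7, 162.1]
ee_rot: [-0.001, 0.811, 0.585, -0.001]
force: [-0.1, 0.3, -0.9]
grip_width: 0.118
```

Emit:
arm_command(
  steps=[0,0,0.9,0,0,0,0,0.7,0,0,0.06,-0.3,0,0,0,0,-1,0,0,0,0,-1,0,0,0],
)

```text
time_s: 34.6
eef_pos: [465.1, 62.3, 241.2]
ee_rot: [-0.0, 0.811, 0.586, -0.001]
force: [1.0, 0.4, -0.5]
grip_width: 0.122
```

Emit:
arm_command(
  steps=[0,-1,0,0,0,0,-1,0,0,0,0,-0.7,0,0,0,0,0,-0.6,0,0,0,0,0,0,0],
)

```text
time_s: 35.22
eef_pos: [464.3, -71.3, 210.1]
ee_rot: [-0.002, 0.811, 0.585, -0.001]
force: [0.1, 0.3, 0.4]
grip_width: 0.126
```

Emit:
arm_command(
  steps=[0,0,0,0,0,0,0,0,0,0],
)

```text
time_s: 35.48
eef_pos: [466.0, -71.0, 213.1]
ee_rot: [0.001, 0.811, 0.586, 0.0]
force: [-0.3, -0.5, -0.6]
grip_width: 0.124
```

Emit:
arm_command(
  steps=[0,0,-0.6,0,0,0,0,-0.5,0,0,0,0,-0.2,0,0,0,0,0,0,0,0,0,0,0,0],
)

```text
time_s: 36.1
eef_pos: [466.2, -71.3, 148.3]
ee_rot: [0.001, 0.811, 0.585, 0.0]
force: [0.2, 0.3, 0.0]
grip_width: 0.12
```

Emit:
arm_command(
  steps=[0,0,0,0,40,0,0,0,0,40,0,0,0,0,40,0,0,0.8,0,40,0,-0.4,0.9,0,40],
)

```text
time_s: 36.72
eef_pos: [465.4, -90.6, 233.2]
ee_rot: [-0.001, 0.81, 0.586, -0.0]
force: [1.3, -0.8, -1.1]
grip_width: 0.396
```

Emit:
arm_command(
  steps=[-0.2,-0.9,0.5,0,0,0,-0.9,0.3,0,0,0,-0.4,0,0,0,0,0,0,0,0,0,0,0,0,0],
)

```text
time_s: 37.35
eef_pos: [455.7, -199.9, 271.6]
ee_rot: [-0.001, 0.811, 0.586, -0.0]
force: [0.9, 0.0, 0.4]
grip_width: 0.002
```

```bash
python3 look.py w6
```

```text
[ 455.7 -199.9  271.6] [0.9 0.  0.4] 37.35
[ 482. -120.  415.] 70.56145812623494
drawer_row [ 469.4 -130.3  100.7] 0.94 [313. 143.]
drawer_front [ 474.3 -127.9  104.9] 0.87 [317. 139.]
rack_top [ 539.  -386.4   70.7] 0.23 [439. 336.]
rod1_mid [ 476.2 -126.9  133. ] 0.5 [319. 138.]
```

View pics/w6.png

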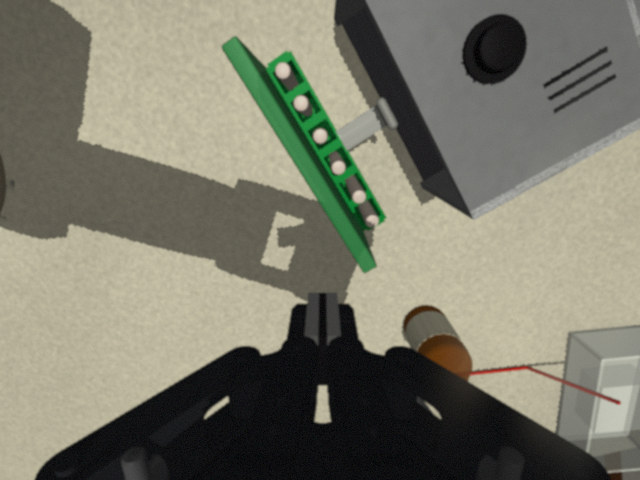

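All six rods stand in their cells: tops in line from (283,71) to (372,220). Turn the shut gripper side-on to the panel and get in front of it.

Emit:
arm_command(
  steps=[-0.4,0.5,0,-1,0,-0.35,0.41,0,-1,0,0,0,0,-1,0,0,0,0,-1,0,0,0,0,-1,0],
)

```text
time_s: 38.28
eef_pos: [418.2, -155.4, 272.4]
ee_rot: [0.0, 0.919, 0.395, 0.0]
force: [-0.5, 0.0, -0.4]
grip_width: -0.001
```

Emit:
arm_command(
  steps=[0,0,0,-1,0,0,0,0,-1,0,0,0,0,-1,0,0,0,-0.4,-1,0,0,0,-0.6,-1,0],
)

```text
time_s: 38.9
eef_pos: [418.5, -155.6, 222.2]
ee_rot: [0.001, 0.982, 0.186, 0.001]
force: [0.1, 0.2, -0.0]
grip_width: 0.002
```

Emit:
arm_command(
  steps=[0,0,-0.6,-1,0,0,0,-0.6,-0.8,0,0,0,-0.6,0,0,0,0,-0.4,0,0,0,0,0,0,0],
)

```text
time_s: 39.52
eef_pos: [417.7, -155.1, 111.5]
ee_rot: [-0.001, 0.994, 0.11, -0.001]
force: [-0.1, -0.4, 0.5]
grip_width: -0.002
```

```bash
python3 - <<'E'
from h import *
c=dict(np.load('pics/w6.npz'))
y=np.radians(12.8); ex=np.array([np.cos(y),np.sin(y)]); ey=np.array([-ex[1],ex[0]]); o=np.array([481.5,-140])
for p in((283,71),(302,103),(320,135),(339,167),(359,196),(372,220)):
    d=atz(c,p,130)[:2]-o; print((d@ex).round(1),(d@ey).round(1))
s=sense(); a=s['ee_rot'];print(s['eef_pos'].round(1),np.degrees(np.arctan2(2*a[2]**2-1,2*a[1]*a[2])),s['joints'].round(2),s['force'])
d=s['eef_pos'][:2]-(o-30*ex); print('rel panel',d@ex,d@ey)
E
```

```text
-0.4 69.5
-0.0 43.0
-0.3 15.3
0.0 -14.4
2.4 -44.1
1.8 -68.3
[ 417.7 -155.1  111.5] -77.34796012271917 [-0.62  0.29  1.88  0.    0.98  0.73] [-0.14087325 -0.43101688  0.47316059]
rel panel -35.550468720560175 -0.5970418693547948
```

Emit:
arm_command(
  steps=[0.2,0.045,0,0,0,0.2,0.045,0,0,0,0.156,0.035,0,0,0,0.156,0.035,0,0,0,0.156,0.035,0,0,0],
)

```text
time_s: 40.15
eef_pos: [461.9, -145.7, 112.3]
ee_rot: [-0.0, 0.994, 0.11, -0.0]
force: [-4.5, 0.3, 3.6]
grip_width: -0.002
```

Emit:
arm_command(
  steps=[0.156,0.035,0,0,0,0.156,0.035,0,0,0,0.156,0.035,0,0,0,0.156,0.035,0,0,0,0.156,0.035,0,0,0],
)

```text
time_s: 40.78
eef_pos: [500.6, -136.6, 112.1]
ee_rot: [-0.001, 0.994, 0.11, -0.001]
force: [-6.9, 2.2, 4.1]
grip_width: 0.003
```

```bash
cat > rel.py <<'E'
from h import *
y=np.radians(12.8); ex=np.array([np.cos(y),np.sin(y)]); ey=np.array([-ex[1],ex[0]]); o=np.array([481.5,-140])
s=sense(); d=s['eef_pos'][:2]-(o-30*ex); print('rel panel',(d@ex).round(1),(d@ey).round(1),'F',(s['force'][:2]@ex).round(1),(s['force'][:2]@ey).round(1),s['force'][2].round(1),s['eef_pos'][2].round(1))
E
python3 rel.py
```

```text
rel panel 49.4 -0.9 F -6.2 3.7 4.1 112.1
```

Emit:
arm_command(
  steps=[0.156,0.035,0,0,0,0.156,0.035,0,0,0,0.1,0.022,0,0,0,0,0,0,0,0],
)

```text
time_s: 41.28
eef_pos: [521.2, -132.0, 112.0]
ee_rot: [-0.001, 0.994, 0.11, -0.001]
force: [-5.8, 0.4, 3.0]
grip_width: 0.003
```

```bash
python3 rel.py
```

```text
rel panel 70.5 -1.0 F -5.6 1.7 3.0 112.0
```

Creep in a few mm more until the force rises at the stop.

Emit:
arm_command(
  steps=[0.04,0.01,0,0,0,0.04,0.01,0,0,0,0,0,0,0,0],
)

```text
time_s: 41.65
eef_pos: [525.0, -131.1, 112.0]
ee_rot: [-0.001, 0.994, 0.11, -0.001]
force: [-5.0, 1.1, 1.8]
grip_width: -0.002
```

```bash
python3 rel.py
```

```text
rel panel 74.4 -0.9 F -4.6 2.2 1.8 112.0
```

Emit:
arm_command(
  steps=[0.04,0.01,0,0,0,0,0,0,0,0],
)

```text
time_s: 41.9
eef_pos: [526.2, -130.7, 112.0]
ee_rot: [-0.001, 0.994, 0.11, -0.002]
force: [-11.2, -0.5, 4.8]
grip_width: 0.002
```

```bash
python3 rel.py
```

```text
rel panel 75.6 -0.9 F -11.0 2.0 4.8 112.0
```

Force rose to 11 N at the end stop. Back off, rise clear and look.

Emit:
arm_command(
  steps=[-0.1,-0.022,0,0,0,-0.3,-0.066,0,0,0,-0.7,-0.15,0,0,0,-0.7,-0.15,0.3,0,0,-0.5,-0.3,0.9,0,0],
)

```text
time_s: 42.52
eef_pos: [410.9, -164.9, 171.7]
ee_rot: [-0.001, 0.994, 0.11, -0.001]
force: [0.7, -0.7, 1.0]
grip_width: -0.002
```

Emit:
arm_command(
  steps=[-0.3,-0.3,0.9,0,0,0,0,0.9,0,0,0,0,0,0,0,0,0,0,0,0,0,0,0,0,0],
)

```text
time_s: 43.15
eef_pos: [397.1, -180.1, 261.2]
ee_rot: [-0.001, 0.994, 0.11, -0.001]
force: [-0.2, -0.1, 0.1]
grip_width: 0.003
```

```bash
python3 look.py w7
```

```text
[ 397.1 -180.1  261.2] [-0.2 -0.1  0.1] 43.15
[ 478. -160.  405.] 70.56145812623494
drawer_row [ 535.5 -130.7  126.4] 0.6 [300.  34.]
drawer_front [ 538.1 -125.6  129.5] 0.73 [293.  27.]
rack_top [469.7  93.6  60.5] 0.82 [50. 71.]
rod1_mid [ 546.6 -111.   124.4] 0.72 [276.  10.]
```

View pics/w7_side.png

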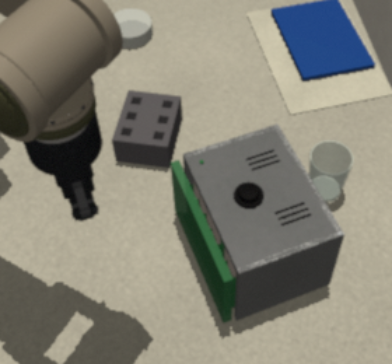

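Side crop: the drawer is shut against the cabinet, the block is empty, and the beaker and dishes are in place. One more second and a last look at the panel.

Emit:
arm_command(
  steps=[-0.3,0,0,0,0,-0.3,0,0,0,0,0,0,0,0,0,0,0,0,0,0,0,0,0,0,0],
)

```text
time_s: 44.08
eef_pos: [367.4, -180.5, 262.3]
ee_rot: [0.0, 0.994, 0.11, 0.0]
force: [0.5, 0.7, 0.6]
grip_width: -0.002
```

Emit:
arm_command(
  steps=[0,0,0,0,0,0,0,0,0,0,0,0,0,0,0,0,0,0,0,0,0,0,0,0,0],
)

```text
time_s: 44.7
eef_pos: [367.2, -180.4, 262.3]
ee_rot: [0.0, 0.994, 0.11, 0.0]
force: [-0.1, -0.1, 0.0]
grip_width: -0.002
```

```bash
python3 - <<'E'
from h import *
c=capture('side');f=c['frame']
y=np.radians(12.8); ex=np.array([np.cos(y),np.sin(y),0]); ey=np.array([-ex[1],ex[0],0]); b=np.array([607.3,-112,0])
k=4;u0,v0=265,230
im=cv2.resize(f[v0:v0+150,u0:u0+150],None,fx=k,fy=k,interpolation=cv2.INTER_CUBIC)
P=lambda p:(((proj(c,p)-[u0,v0]+.5)*k).astype(int))
q=[P(b-a*ex+d*ey+[0,0,140]) for a,d in((81,-105),(67,-105),(67,105),(81,105))]
cv2.polylines(im,[np.array(q)],True,(0,0,255),1)
cv2.imwrite('pics/end.png',im)
for t in("beaker","bottle","dishes"): print(t,[np.round(r['point'],0) for r in search_frame(c,t)[:1]])
E
```

```text
beaker [array([760., -16.,  64.])]
bottle [array([ 532., -424.,  105.])]
dishes [array([465., 405.,  28.])]
```

View pics/end.png

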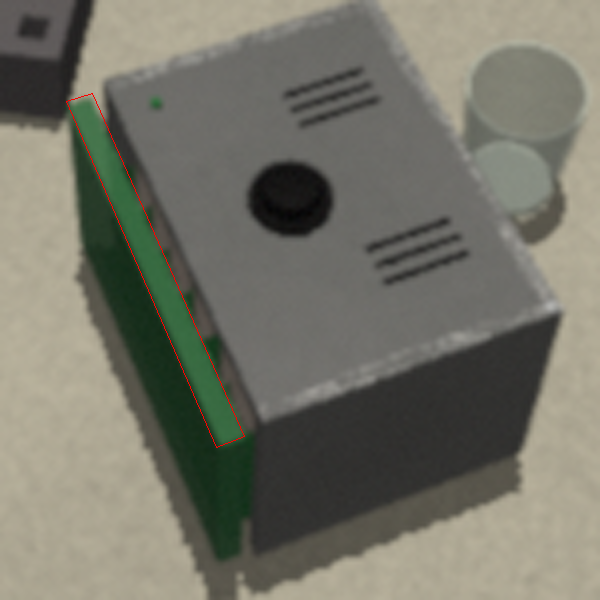

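The panel lies exactly on the outline predicted for the latched position. It hasn't moved more than 1 s after I let go.

```bash
python3 -c "
from rig import *
print(finish_job())"
```

```text
the job is handed in; nothing more can be done
None
```

The job is done and handed in, at about 45 s of robot time out of 208 s. I pressed the button and the drawer sprang out by itself. I then put all six rods into the six cells one by one and pushed the drawer shut.

**Rods:** before closing, all six tops were on the cell grid. Along the row they were within about 2 mm, and at most 2.4 mm off across it. That fit assumes a top height of 130 mm, which is right for rods down on the cell bottoms.

**Drawer:** the push ended with the force rising to 11 N at the end stop. More than a second after I let go, the panel still lay on the outline predicted for the latched position.

**Other objects:** the empty block was never knocked. In the last picture the beaker, bottle and dishes were within about 3 mm of where they started.

**Problems:** no check failed or disagreed. One rod was gripped about 3.5 mm off-centre, which I allowed for when placing it. My first detector for the rod tops found nothing, so I located the block itself instead.

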